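# Pivot the specimen bar about its post into line on the microscope dock

### The arm

A 7-joint arm with a two-finger parallel gripper is mounted at the origin on the work surface. World frame = base frame: x ahead of the robot, y to its left, z up, the work surface at z = 0. Lengths are in m, angles in rad, forces in N, time in s.
With the tool pointing down it reaches from about 0.425 to 0.925 m from the base axis. Payload 6.8 kg.
Tool frame: the origin (TCP) lies midway between the tips of the shut fingers; the grasp point (between the pads) lies 19 mm behind it; z points along the fingers, y is the line along which they close (so a half turn about z gives the same grasp; the last joint's range is limited). The gripper opens to 85 mm and grips with 20 to 120 N. Pads are 22 mm wide; open, the fingers measure 114 mm over their backs; the gripper's body (76 mm by 85 mm) begins 54 mm behind the grasp point. The pads swing forward as they close: fully open they stand 13 mm farther back than shut.
Start: joints at [1.122, 0.477, 0.022, 1.555, -0.011, 1.109, -0.083], TCP at [0.226, -0.636, 0.2] pointing down, gripper open.
Joint ranges: [-2.96, 2.96], [-0.34, 2.1], [-1.41, 1.46], [0.24, 2.44], [-1.37, 4.51], [0.17, 1.92], [-2.96, 2.96]. Speed limits (rad/s): [2.39, 2.39, 3.14, 3.14, 3.14, 3.14, 3.14].

### API

Orientations are given as a unit quaternion [w, x, y, z].
In Python, from station import bot gives the robot as it stands.
- The arm moves only by the tool jog_arm, never from a script. Its argument "rows" is a list of rows, each an object of numbers: "fingers": the finger opening in mm, from 0 to 85.4; "x", "y", "z": the shift along the tool's x, y, z in mm; "ax", "ay", "az": the turn, a rotation vector about the tool's x, y, z in degrees. A call has exactly 8 rows; each row shifts and turns the commanded pose from where the row before left it, along the tool's axes as they then stand; what a row does not reach is not made up. A row lasts 1/10 s, in which the tool goes at most 50 mm and 8.59 degrees, less where a joint would pass 70% of its speed; a pose out of reach is approached as far as the arm can. A call with a gripper value outside its range is refused whole. The fingers move at their own pace and stop on an object; "force" is the grip in N (left out, the last holds). Time passes only in rows, so rows that do not move let the fingers close, or fill a call up. It gives the time, the measured TCP pose, the force, the opening and the grip force at its end, in the units of the state.
- bot.get_obs(): the state, without advancing time (a new reading comes with each control period).
- bot.read_camera(name): name is "scene" or "top"; returns a dict with "pixels" (384x512x3 uint8, red, green, blue), "vertical_fov" (degrees; the focal length in pixels is half the picture's height over the tangent of half this angle, whatever the lens; pixels are square), "cx", "cy" (the principal point, pixels), "world_from_camera" (4x4, takes a point from camera to world coordinates). Camera axes: x right, y down, z forward; pixel columns grow to the right and rows downward; lengths in m; the calibration is good to about 2 mm. A picture is of the moment at which its call begins. There is no depth.
- bot.hand_in(): hands the job in; it is judged then, once.
The state is a dict: "t": time; "q": joint angles; "joint_vel": joint speeds; "joint_torque": joint torques, N m; "eef_pos": TCP position; "tool_rot": TCP orientation; "contact_force": force on the tool from outside, world axes, zero at the start; "torque": the same for the moment, N m; "gripper_width": opening from 0.0 (shut) to 1.0 (fully open); "grasp_force": force on a finger pad.
Only numpy, scipy, OpenCV 4.12 (cv2) and the standard library are available. Lean on these libraries where they do the work, as an engineer would, in place of code of your own. Each camera call takes 0.05 s, during which the arm holds its last target. There are 200 camera calls.

### The job

Bring the forked end of the blue specimen bar up against the steel post, pressing it there with a few newtons while the bar still lies at an angle, then, keeping the fork on the post, swing the bar round it past the sprung orange roller until it lies flush against the brass stop. Press it home there for about a second with roughly 18 N at the stop, never letting more than 30 N come on the stop or the post, then let go and leave it held by the roller. Leave the other things on the bench where they are.

Things in the scene. Friction and masses are not known exactly. Their poses are not given: they have to be found in the camera images.
- dock: Cream plate fixed to the bench, 10 mm thick, x from -165 to +105, y from -200 to +200 mm; origin on the bench plane, x roughly away from the robot, y left. The bar starts on it 25 to 45 degrees out of line. In its frame: post axis (45, 105), stop face x = 57, roller axis at rest (24, -121) mm. Home, the bar's middle is at (45, -5), its x axis along the dock's +y.
- post: Fixed upright steel pin, 14 mm diameter, 28 mm high above the plate; origin on its axis at the plate's top.
- stop: Fixed brass block, 22 mm (x) by 36 mm (y) by 24 mm high; origin at the middle of the lower edge of its flat face, which looks to the dock's -x, towards the robot. Rigid.
- roller: Orange roller, 24 mm diameter, 11 to 23 mm above the bench, turning freely on an upright pin; origin on its axis. Its carriage gives up to 10 mm along the dock's -y: 3 N, then 0.4 N/mm. The bar's square end pushes it back 6 mm in passing (about 6 N sideways at that end); over the last 8 mm it comes out behind the bar's near corner and pushes the bar on to stop and post with a few N.
- bar: Blue bar, 24 mm wide, 20 high, about 0.3 kg, loose. Origin under its middle, x along it: square end at x = -110, straight to +98, then a 90-degree V fork opening to +x, prong tips near (115, +-17) mm. Specimens on 19 mm discs at x = -85, -55, 45, 75 rise 12 mm above its top. Between x = -40 and +30 it is free to grip across, also when home.
- bar_seat (a point): Point of the bar on its underside, x = +110 mm: it lies on the post's axis when the V is seated on the post with both prongs.
- bar_end (a point): Point at the middle of the lower edge of the bar's square end, x = -110 mm.
- lens_cap: Bystander: black disc, 36 mm diameter, 12 mm high, on the plate's near left corner. Origin under its centre.
- vial: Bystander: small glass jar, 20 mm diameter, 36 mm high, upright on the plate beside the lens cap. Origin under its centre.
- red_box: Bystander: red box, 50 x 75 x 30 mm, on the bench to the left. Origin under its centre.
- white_box: Bystander: white box, 60 x 100 x 45 mm, on the bench to the left. Origin under its centre.
- mouse: Bystander: black computer mouse, about 75 x 60 x 30 mm, on a 4 mm grey mat to the right. Origin under it.
- dropper: Bystander: small bottle, 36 mm diameter, 75 mm high, on the bench to the right. Origin under its centre.
- brush: Bystander: small brush lying on the bench to the left, near the robot. Origin under it.
Not all that is in view belongs to the job. Of the things like the bar, leave any that is green; of the rest the larger one is meant.

How it is judged:
On the way, in this order (a step that is already met when the one before it is completed fails the run):
1. the fork is seated on the post while the bar is still more than 14 degrees out of line, pressed on it with more than 2 N (horizontal distance between bar_seat and post below 0.004 m and angle between the x axis of bar and the y axis of dock, either way round above 0.25 rad and contact force between bar and post above 2 N and z of each of bar_seat, bar_end in the frame of dock below 0.013 m), for 0.2 s.
2. the bar is in line, its fork on the post, and pressed on the stop with more than 12 N (horizontal distance between bar_seat and post below 0.004 m and angle between the x axis of bar and the y axis of dock, either way round below 0.025 rad and contact force between bar and stop above 12 N), for 0.4 s.
At the end, for the whole second after the job is handed in: The bar lies flat on the plate (within 3 mm), in line with the dock's y within 1.4 degrees, its seat point within 4 mm of the post's axis, touching the stop and held by the roller (more than 0.5 N each), at rest and released (horizontal distance between bar_seat and post below 0.004 m and angle between the x axis of bar and the y axis of dock, either way round below 0.025 rad and z of each of bar_seat, bar_end in the frame of dock below 0.013 m and contact force between bar and roller above 0.5 N and contact force between bar and stop above 0.5 N and linear speed of bar below 0.01 m/s and angular speed of bar below 0.05 rad/s).
It fails at once if more than 30 N between bar and stop (contact force between bar and stop above 30 N).
It fails at once if more than 30 N between bar and post (contact force between bar and post above 30 N).
It fails at once if the bar is swung into line with its fork away from the post (angle between the x axis of bar and the y axis of dock, either way round below 0.15 rad and horizontal distance between bar_seat and post above 0.015 m).
It fails at once if a bystander is moved by more than 20 mm (distance of any of lens_cap, vial, red_box, white_box, mouse, dropper, brush from where it was at the start of the episode above 0.02 m).
It also fails if it takes over 61 s, if anything falls off the work surface, if the arm or the gripper's body presses on something with over 40 N, if the wrist force passes 120 N, or if a joint passes its speed limit or range.

## Working session

There is one attempt and no reset: what is moved stays moved. The work goes in short steps, Python scripts to look and compute and a tool call to move; the robot and the scene stay as the last step left them, time stands still between calls to the robot, and variables do not carry over. Pictures are saved under pics/ and viewed, at most 10 in all, crops included, and the job is handed in when it is done.

Besides the shell and the picture viewer there is one more tool, called after ">>>" as name(argument=value, ...), one argument or row to a line, values as JSON. jog_arm: Moves the arm, as the interface text tells. Its arguments: {"type":"object","properties":{"rows":{"type":"array","items":{"type":"object","properties":{"fingers":{"type":"number"},"x":{"type":"number"},"y":{"type":"number"},"z":{"type":"number"},"ax":{"type":"number"},"ay":{"type":"number"},"az":{"type":"number"}}}},"force":{"type":"number"}},"required":["rows"]}

```bash
ls; mkdir -p pics; python3 - <<'E'
from station import bot
import cv2,json
o=bot.get_obs();print(o)
for n in("scene","top"):
    d=bot.read_camera(n);cv2.imwrite(f"pics/{n}0.png",cv2.resize(d["pixels"][:,:,::-1],(800,600),interpolation=cv2.INTER_CUBIC))
    print(n,d["vertical_fov"],d["cx"],d["cy"],d["world_from_camera"])
E
```

```text
pics
{'t': 0.0, 'q': array([ 1.12191173,  0.4778376 ,  0.02233519,  1.55643298, -0.0114824 ,
        1.10929345, -0.08313603]), 'joint_vel': array([ 0.00017239,  0.00135204,  0.00027527,  0.00036045, -0.00014561,
        0.00069688, -0.00124787]), 'joint_torque': array([-7.55048713e-04, -5.96441710e+01,  1.60736818e+00, -2.81190115e+01,
        1.24478806e-02,  9.47217224e-03,  1.21485149e-05]), 'eef_pos': array([ 0.22536914, -0.63558642,  0.19910834]), 'tool_rot': array([-8.92287563e-04,  9.85518102e-01,  1.69567749e-01, -2.30529172e-04]), 'contact_force': array([-0.0975998 ,  1.05749846,  0.32454666]), 'torque': array([0.01356082, 0.02548939, 0.04086186]), 'grasp_force': 0.0, 'gripper_width': 0.9983229240620984}
scene 42.72547464294978 256.3713967445041 194.39942898463406 [[-0.21786687  0.75330599 -0.62053534  1.38247967]
 [ 0.9759552   0.16376284 -0.14385124  0.19695833]
 [-0.00674337 -0.63695511 -0.7708714   1.17535715]
 [ 0.          0.          0.          1.        ]]
top 55.26376862107421 254.44523867022187 190.42436498103183 [[ 0.01903831 -0.9977413   0.0644192   0.43592673]
 [-0.99979337 -0.01945737 -0.00588415  0.01909758]
 [ 0.00712429 -0.06429387 -0.99790558  1.03184072]
 [ 0.          0.          0.          1.        ]]
```

View pics/top0.png

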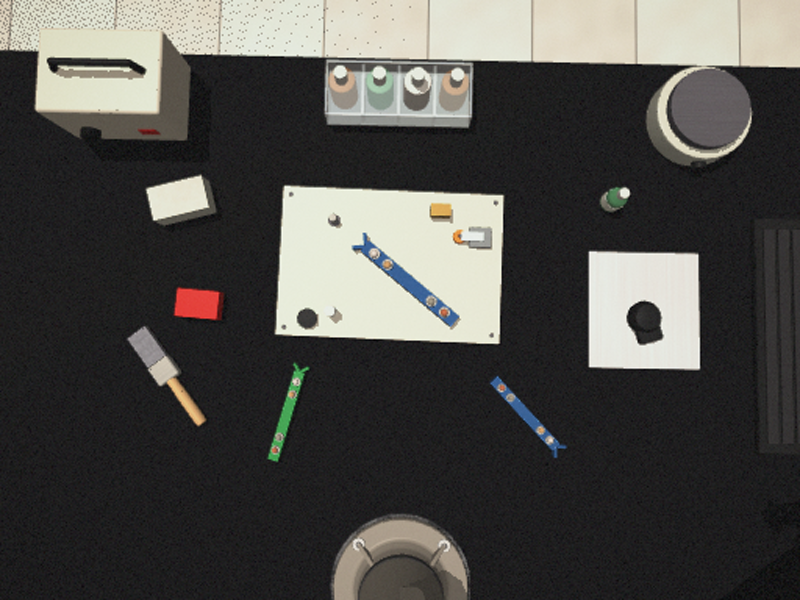

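View pics/scene0.png

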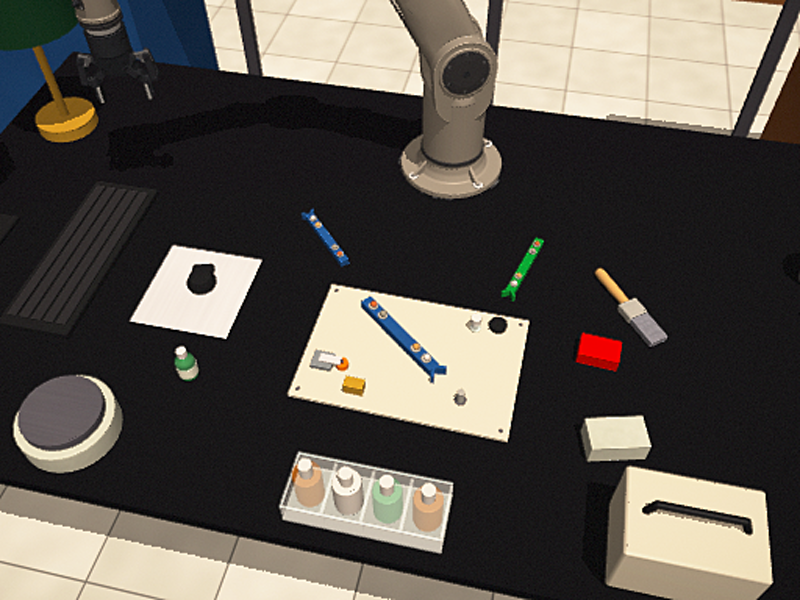

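The pictures show the dock plate (top view: corners near (285,186), (503,195), (498,343), (276,333)). On it lies the large blue bar, with its fork at (362,245) and its square end at (453,320). The post is at (334,218), the stop at (441,211) and the roller at (459,237). I'll enlarge both views.

```bash
cat > h.py <<'E'
import numpy as np, cv2
from station import bot
def cam(n):
    d=bot.read_camera(n); d["f"]=192/np.tan(np.radians(d["vertical_fov"])/2); d["T"]=np.array(d["world_from_camera"]); return d
def ray(d,uv,z):
    uv=np.atleast_2d(uv).astype(float)
    r=np.c_[(uv[:,0]-d["cx"])/d["f"],(uv[:,1]-d["cy"])/d["f"],np.ones(len(uv))]@d["T"][:3,:3].T
    o=d["T"][:3,3]; return (o+r*((z-o[2])/r[:,2])[:,None])
def proj(d,P):
    c=(np.atleast_2d(P)-d["T"][:3,3])@d["T"][:3,:3]; return c[:,:2]/c[:,2:]*d["f"]+[d["cx"],d["cy"]]
def crop(d,u0,v0,w,h,k,fn):
    c=d["pixels"][v0:v0+h,u0:u0+w,::-1]; cv2.imwrite(fn,cv2.resize(c,None,fx=k,fy=k,interpolation=cv2.INTER_CUBIC))
E
python3 - <<'E'
from h import *
d=cam("top");crop(d,170,112,160,115,5,"pics/t1.png")
d=cam("scene");crop(d,180,178,165,108,4.8,"pics/s1.png")
E
```

```text
(no output)
```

View pics/t1.png

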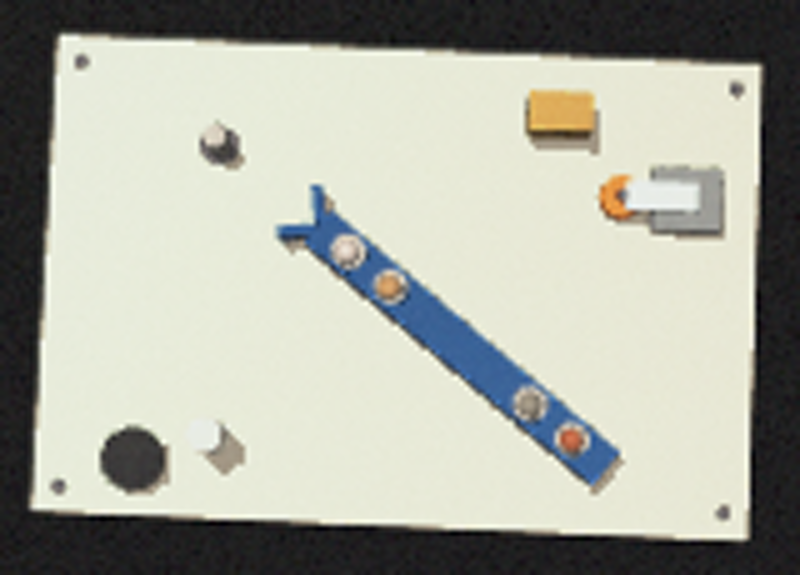

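View pics/s1.png

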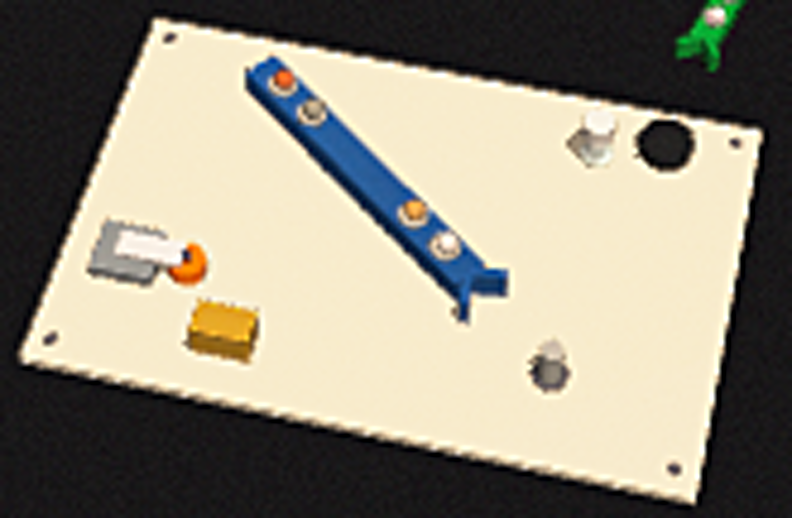

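The crops show the plate corners, post top (top crop (216,132)), bar prong tips at (317,185) and (277,231), and square end corners at (621,455) and (597,488). Next I fit dock and bar poses from both views.

```bash
cat > fit.py <<'E'
from h import *
from scipy.optimize import least_squares
def un(uv,k,o): return (np.array(uv,float)+.5)/k-.5+o
T=cam("top");S=cam("scene");ot=[170,112];os_=[180,178]
def fit(obj,z,pt,ps,g,w=None):
    obj=np.array(obj)/1e3
    def W(p): 
        c,s=np.cos(p[2]),np.sin(p[2]);return np.c_[obj@np.array([[c,s],[-s,c]])+p[:2],np.zeros(len(obj))+z]
    def r(p):
        w=W(p);a=[]
        for d,q in((T,pt),(S,ps)):
            if q is not None:a.append((proj(d,w)-q).ravel())
        return np.concatenate(a)
    s=least_squares(r,g,loss="soft_l1");return s.x,r(s.x).round(1)
co=[(105,200),(105,-200),(-165,-200),(-165,200)]
pt=un([(60,36),(762,65),(747,540),(31,510)],5,ot);ps=un([(697,493),(23,352),(155,18),(763,130)],4.8,os_)
bo=[(115,17),(115,-17),(-110,-12),(-110,12)]
bt=un([(277,231),(317,185),(621,455),(597,488)],5,ot)
sp=[(-85,0),(-55,0),(45,0),(75,0)]
for a,b in((pt,ps),(pt,None),(None,ps)):
    D,r=fit(co,.01,a,b,[.6,0,0]);print("dock",D.round(4),np.degrees(D[2]),r)
for z in(.03,):
    B,r=fit(bo,z,bt,None,[.55,0,1]);print("bar",B.round(4),np.degrees(B[2]),r)
B2,r=fit(sp,.042,un([(572,438),(530,402),(389,286),(347,249)],5,ot),un([(285,80),(312,107),(414,210),(447,242)],4.8,os_),[.55,0,1]);print("bar spec",B2.round(4),np.degrees(B2[2]),r)
print("post",ray(T,un([(216,130)],5,ot),.038),ray(S,un([(553,350)],4.8,os_),.038))
E
python3 fit.py
```

```text
dock [ 0.5914  0.0273 -0.0224] -1.283697707260408 [-0.8 -0.1  0.2  0.1  0.3  0.8 -0.3  0.8 -0.   1.  -0.8  0.8  0.1 -0.
 -0.  -0. ]
dock [ 0.5925  0.0269 -0.0233] -1.3348968633086817 [-0.6 -0.6  0.4 -0.2  0.4  0.4 -0.2  0.3]
dock [ 0.5895  0.0275 -0.0214] -1.2243317697553813 [ 0.2  0.4 -0.5  0.3  0.2 -0.4  0.1 -0.6]
bar [ 0.5295 -0.0037  0.887 ] 50.82358402186958 [-0.1 -0.  -0.1 -0.1  0.5  0.  -0.3  0.1]
bar spec [ 0.5318 -0.0011  0.8888] 50.92284954498892 [ 0.  -0.2 -0.1 -0.2 -0.1 -0.7 -0.1 -0.4 -0.3 -0.7  0.2 -0.3  0.1 -0.5
 -0.1 -0.6]
post [[0.64279977 0.13002948 0.038     ]] [[0.63952602 0.13135109 0.038     ]]
```

>>> jog_arm(
  rows=[
    {"x":20,"y":-20,"fingers":85},
    {"x":32,"y":-32},
    {"x":32,"y":-32},
    {"x":32,"y":-32},
    {"x":32,"y":-32},
    {"x":32,"y":-32},
    {"x":32,"y":-32},
    {"x":32,"y":-32},
  ],
  force=60,
)

```text
invalid input
```

>>> jog_arm(
  rows=[
    {"x":32,"y":-32},
    {"x":32,"y":-32},
    {"x":32,"y":-32},
    {"x":32,"y":-32,"z":10},
    {"x":32,"y":-32,"z":20},
    {"x":32,"y":-32,"z":20},
    {"x":32,"y":-32,"z":20},
    {"x":10,"y":-14},
  ],
)

```text
invalid input
```

>>> jog_arm(
  rows=[
    {"az":-6},
    {"az":-6},
    {"az":-6},
    {"az":-6},
    {"az":-6},
    {"az":-1.4},
    {},
    {},
  ],
)

```text
invalid input
```

```bash
cat > d.py <<'E'
from h import *
from scipy.spatial.transform import Rotation as R
def st():
    o=bot.get_obs(); Q=R.from_quat(np.roll(o["tool_rot"],-1)); M=Q.as_matrix()
    yaw=np.degrees(np.arctan2(M[1,0],M[0,0]))
    return o,M,yaw
def to(p,yaw=None):
    o,M,y=st(); print("t",round(o["t"],2),"pos",o["eef_pos"].round(4),"yaw",y.round(2),"tilt",M[:,2].round(4),"F",np.round(o["contact_force"],1),"Tq",np.round(o["torque"],2),"w",round(o["gripper_width"]*85.4,1),"gf",round(o["grasp_force"],1),"q7",o["q"][6].round(2))
    if p is not None: print("tool shift mm",((np.array(p)-o["eef_pos"])@M*1e3).round(1), "az",None if yaw is None else round(y-yaw,2))
E
python3 -c "
from d import *
to([.5147,-.0219,.12],50.9)"
```

```text
t 0.3 pos [ 0.2255 -0.636   0.1998] yaw 19.53 tilt [-3.e-04  5.e-04 -1.e+00] F [ 1.   0.3 -0.6] Tq [ 0.05 -0.06  0.02] w 85.3 gf 0.0 q7 -0.08
tool shift mm [ 477.8 -482.1   80. ] az -31.37
```

>>> jog_arm(
  rows=[
    {"fingers":85,"x":20,"y":-20,"z":0,"ax":0,"ay":0,"az":0},
    {"fingers":85,"x":32,"y":-32,"z":0,"ax":0,"ay":0,"az":0},
    {"fingers":85,"x":32,"y":-32,"z":0,"ax":0,"ay":0,"az":0},
    {"fingers":85,"x":32,"y":-32,"z":0,"ax":0,"ay":0,"az":0},
    {"fingers":85,"x":32,"y":-32,"z":0,"ax":0,"ay":0,"az":0},
    {"fingers":85,"x":32,"y":-32,"z":0,"ax":0,"ay":0,"az":0},
    {"fingers":85,"x":32,"y":-32,"z":0,"ax":0,"ay":0,"az":0},
    {"fingers":85,"x":32,"y":-32,"z":0,"ax":0,"ay":0,"az":0},
  ],
  force=60,
)

```text
t: 1.1
eef_pos: [0.3746, -0.323, 0.2003]
tool_rot: [0.0, 0.986, 0.17, 0.0]
contact_force: [1.1, 0.1, 0.6]
gripper_width: 0.993
grasp_force: 0.0
```

>>> jog_arm(
  rows=[
    {"fingers":85,"x":32,"y":-32,"z":0,"ax":0,"ay":0,"az":0},
    {"fingers":85,"x":32,"y":-32,"z":0,"ax":0,"ay":0,"az":0},
    {"fingers":85,"x":32,"y":-32,"z":0,"ax":0,"ay":0,"az":0},
    {"fingers":85,"x":32,"y":-32,"z":0,"ax":0,"ay":0,"az":0},
    {"fingers":85,"x":32,"y":-32,"z":20,"ax":0,"ay":0,"az":0},
    {"fingers":85,"x":32,"y":-32,"z":20,"ax":0,"ay":0,"az":0},
    {"fingers":85,"x":32,"y":-32,"z":20,"ax":0,"ay":0,"az":0},
    {"fingers":85,"x":10,"y":-14,"z":10,"ax":0,"ay":0,"az":0},
  ],
  force=60,
)

```text
t: 1.9
eef_pos: [0.5161, -0.017, 0.129]
tool_rot: [-0.001, 0.985, 0.172, 0.0]
contact_force: [-0.6, 0.1, 0.1]
gripper_width: 0.992
grasp_force: 0.0
```

>>> jog_arm(
  rows=[
    {"fingers":85,"x":0,"y":0,"z":0,"ax":0,"ay":0,"az":-6},
    {"fingers":85,"x":0,"y":0,"z":0,"ax":0,"ay":0,"az":-6},
    {"fingers":85,"x":0,"y":0,"z":0,"ax":0,"ay":0,"az":-6},
    {"fingers":85,"x":0,"y":0,"z":0,"ax":0,"ay":0,"az":-6},
    {"fingers":85,"x":0,"y":0,"z":0,"ax":0,"ay":0,"az":-6},
    {"fingers":85,"x":0,"y":0,"z":0,"ax":0,"ay":0,"az":-1.4},
    {"fingers":50,"x":0,"y":0,"z":0,"ax":0,"ay":0,"az":0},
    {"fingers":50,"x":0,"y":0,"z":0,"ax":0,"ay":0,"az":0},
  ],
  force=60,
)

```text
t: 2.7
eef_pos: [0.515, -0.0222, 0.1301]
tool_rot: [0.0, 0.903, 0.429, 0.0]
contact_force: [0.1, 0.2, -0.3]
gripper_width: 0.683
grasp_force: 0.0
```

```bash
python3 - <<'E'
from d import *
to([.5147,-.0219,.014],50.9)
d=cam("top");crop(d,170,112,160,115,5,"pics/t2.png")
d=cam("scene");crop(d,180,158,165,125,4.8,"pics/s2.png")
E
```

```text
t 2.7 pos [ 0.515  -0.0222  0.1301] yaw 50.8 tilt [ 1.e-04 -0.e+00 -1.e+00] F [ 0.1  0.2 -0.3] Tq [-0.03  0.01 -0.02] w 58.3 gf 0.0 q7 -0.94
tool shift mm [  0.   -0.5 116.1] az -0.1
```

View pics/s2.png

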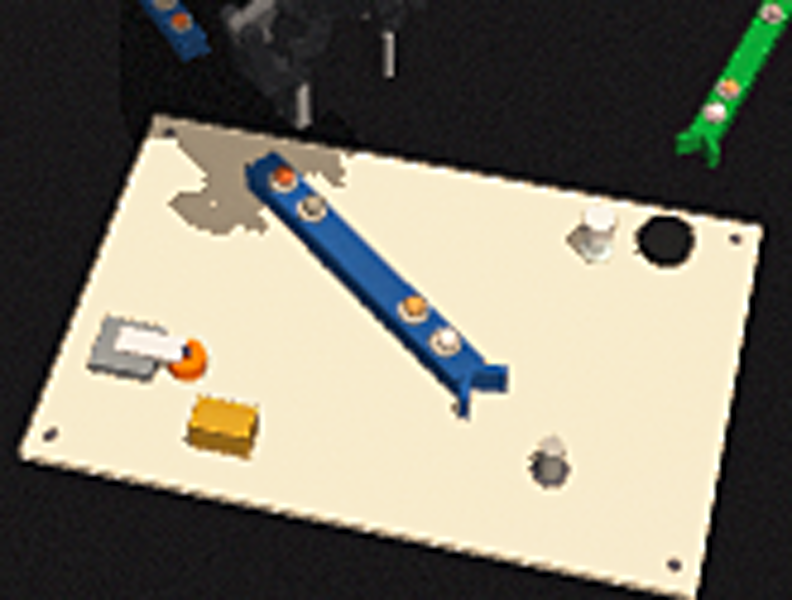

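The fingers (at (303,105) and (388,55)) sit above the bar, one on each side and across it. I'll go down now.

>>> jog_arm(
  rows=[
    {"fingers":50,"x":0,"y":0,"z":20,"ax":0,"ay":0,"az":0},
    {"fingers":50,"x":0,"y":0,"z":25,"ax":0,"ay":0,"az":0},
    {"fingers":50,"x":0,"y":0,"z":25,"ax":0,"ay":0,"az":0},
    {"fingers":50,"x":0,"y":0,"z":20,"ax":0,"ay":0,"az":0},
    {"fingers":50,"x":0,"y":0,"z":15,"ax":0,"ay":0,"az":0},
    {"fingers":50,"x":0,"y":0,"z":8,"ax":0,"ay":0,"az":0},
    {"fingers":50,"x":0,"y":0,"z":3,"ax":0,"ay":0,"az":0},
    {"fingers":50,"x":0,"y":0,"z":0,"ax":0,"ay":0,"az":0},
  ],
  force=60,
)

```text
t: 3.6
eef_pos: [0.5152, -0.0221, 0.0142]
tool_rot: [0.0, 0.903, 0.43, 0.0]
contact_force: [-0.1, 0.2, 0.1]
gripper_width: 0.582
grasp_force: 0.0
```

>>> jog_arm(
  rows=[
    {"fingers":15,"x":0,"y":0,"z":0,"ax":0,"ay":0,"az":0},
    {"fingers":15,"x":0,"y":0,"z":0,"ax":0,"ay":0,"az":0},
    {"fingers":15,"x":0,"y":0,"z":0,"ax":0,"ay":0,"az":0},
    {"fingers":15,"x":0,"y":0,"z":0,"ax":0,"ay":0,"az":0},
    {"fingers":15,"x":0,"y":0,"z":0,"ax":0,"ay":0,"az":0},
    {"fingers":15,"x":0,"y":0,"z":0,"ax":0,"ay":0,"az":0},
    {"fingers":15,"x":0,"y":0,"z":0,"ax":0,"ay":0,"az":0},
    {"fingers":15,"x":0,"y":0,"z":0,"ax":0,"ay":0,"az":0},
  ],
  force=60,
)

```text
t: 4.4
eef_pos: [0.515, -0.0222, 0.0141]
tool_rot: [-0.0, 0.903, 0.43, -0.0]
contact_force: [0.1, -0.2, 0.9]
gripper_width: 0.175
grasp_force: 0.0
```

```bash
python3 - <<'E'
from d import *
to(None)
d=cam("top");crop(d,170,112,160,115,5,"pics/t3.png")
E
```

```text
t 4.4 pos [ 0.515  -0.0222  0.0141] yaw 50.92 tilt [-0. -0. -1.] F [ 0.1 -0.2  0.9] Tq [ 0.04  0.07 -0.05] w 15.0 gf 0.0 q7 -1.05
```

View pics/t3.png

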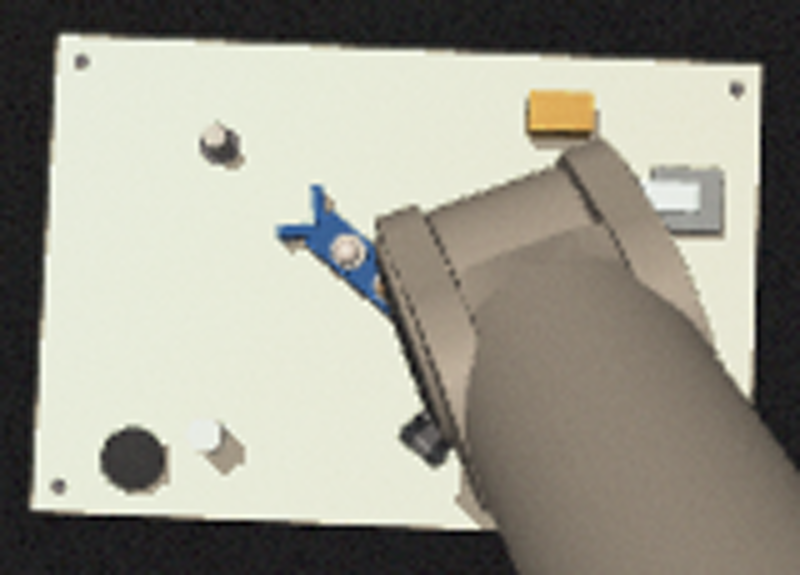

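The fork is unmoved at (300,210). The opening reads 15 mm with no grip force, so I'll look from the scene camera.

```bash
python3 - <<'E'
from d import *
d=cam("scene");crop(d,170,150,165,125,4.8,"pics/s3.png")
E
```

```text
(no output)
```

View pics/s3.png

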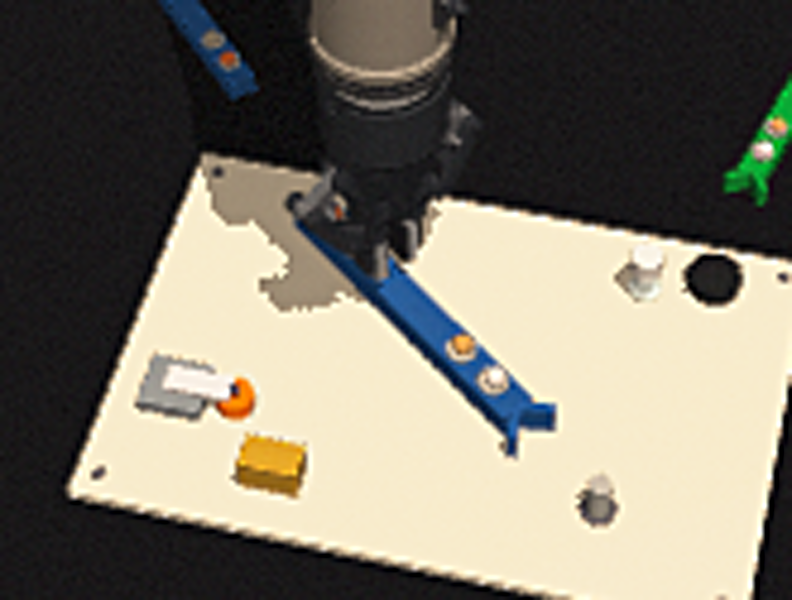

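The fingertips (near (372,265) and (405,240)) straddle the bar's edges, and they may not be pressing yet. I'll close further.

>>> jog_arm(
  rows=[
    {"fingers":8,"x":0,"y":0,"z":0,"ax":0,"ay":0,"az":0},
    {"fingers":0,"x":0,"y":0,"z":0,"ax":0,"ay":0,"az":0},
    {"fingers":0,"x":0,"y":0,"z":0,"ax":0,"ay":0,"az":0},
    {"fingers":0,"x":0,"y":0,"z":0,"ax":0,"ay":0,"az":0},
    {"fingers":0,"x":0,"y":0,"z":0,"ax":0,"ay":0,"az":0},
    {"fingers":0,"x":0,"y":0,"z":0,"ax":0,"ay":0,"az":0},
    {"fingers":0,"x":0,"y":0,"z":0,"ax":0,"ay":0,"az":0},
    {"fingers":0,"x":0,"y":0,"z":0,"ax":0,"ay":0,"az":0},
  ],
  force=60,
)

```text
t: 5.3
eef_pos: [0.5151, -0.0221, 0.0141]
tool_rot: [0.0, 0.903, 0.43, 0.0]
contact_force: [-1.3, -0.4, -0.2]
gripper_width: 0.002
grasp_force: 0.0
```

```bash
python3 - <<'E'
from d import *
d=cam("scene");crop(d,200,170,100,75,8,"pics/s4.png")
T=cam("top")
for z in(.014,.03,.05,.08): print(z,((proj(d,[.515,-.022,z])-[200,170])*8).round(0))
for z in(.014,.03,.05,.08): print(z,((proj(d,[.515,-.022,z])-[200,170])*8).round(0))
E
```

```text
0.014 [[406. 330.]]
0.03 [[405. 304.]]
0.05 [[404. 270.]]
0.08 [[403. 218.]]
0.014 [[406. 330.]]
0.03 [[405. 304.]]
0.05 [[404. 270.]]
0.08 [[403. 218.]]
```

View pics/s4.png

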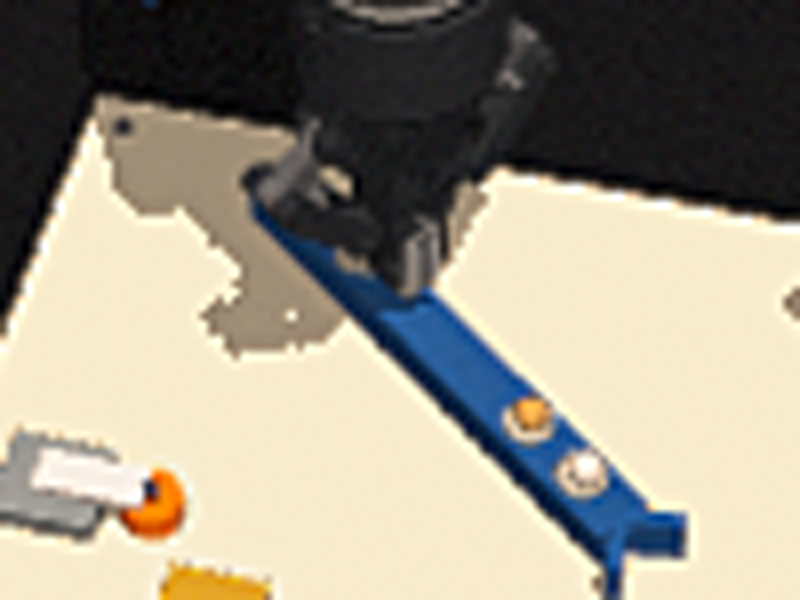

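The closed fingertips at (410,298) are just above the bar top (z about 0.033), so the real tips end about 19 mm short of the reported TCP. I'll open, go 15 mm lower and grip again.

>>> jog_arm(
  rows=[
    {"fingers":50,"x":0,"y":0,"z":0,"ax":0,"ay":0,"az":0},
    {"fingers":50,"x":0,"y":0,"z":0,"ax":0,"ay":0,"az":0},
    {"fingers":50,"x":0,"y":0,"z":0,"ax":0,"ay":0,"az":0},
    {"fingers":50,"x":0,"y":0,"z":0,"ax":0,"ay":0,"az":0},
    {"fingers":50,"x":0,"y":0,"z":0,"ax":0,"ay":0,"az":0},
    {"fingers":50,"x":0,"y":0,"z":5,"ax":0,"ay":0,"az":0},
    {"fingers":50,"x":0,"y":0,"z":5,"ax":0,"ay":0,"az":0},
    {"fingers":50,"x":0,"y":0,"z":5,"ax":0,"ay":0,"az":0},
  ],
  force=60,
)

```text
t: 6.2
eef_pos: [0.5149, -0.0222, -0.0015]
tool_rot: [-0.0, 0.903, 0.43, -0.0]
contact_force: [-0.6, 0.3, 0.4]
gripper_width: 0.585
grasp_force: 0.0
```

>>> jog_arm(
  rows=[
    {"fingers":40,"x":0,"y":0,"z":0,"ax":0,"ay":0,"az":0},
    {"fingers":30,"x":0,"y":0,"z":0,"ax":0,"ay":0,"az":0},
    {"fingers":15,"x":0,"y":0,"z":0,"ax":0,"ay":0,"az":0},
    {"fingers":10,"x":0,"y":0,"z":0,"ax":0,"ay":0,"az":0},
    {"fingers":10,"x":0,"y":0,"z":0,"ax":0,"ay":0,"az":0},
    {"fingers":10,"x":0,"y":0,"z":0,"ax":0,"ay":0,"az":0},
    {"fingers":10,"x":0,"y":0,"z":0,"ax":0,"ay":0,"az":0},
    {"fingers":10,"x":0,"y":0,"z":0,"ax":0,"ay":0,"az":0},
  ],
  force=60,
)

```text
t: 7.0
eef_pos: [0.5151, -0.0222, -0.0008]
tool_rot: [0.0, 0.903, 0.43, 0.0]
contact_force: [-0.4, 0.1, 0.4]
gripper_width: 0.118
grasp_force: 0.7
```

```bash
python3 -c "
from d import *
to(None)"
```

```text
t 7.0 pos [ 0.5151 -0.0222 -0.0008] yaw 50.92 tilt [ 2.e-04 -1.e-04 -1.e+00] F [-0.4  0.1  0.4] Tq [-0.06  0.05 -0.04] w 10.1 gf 0.7 q7 -1.06
```

>>> jog_arm(
  rows=[
    {"fingers":45,"x":0,"y":0,"z":0,"ax":0,"ay":0,"az":0},
    {"fingers":45,"x":0,"y":0,"z":0,"ax":0,"ay":0,"az":0},
    {"fingers":45,"x":0,"y":0,"z":0,"ax":0,"ay":0,"az":0},
    {"fingers":45,"x":0,"y":0,"z":0,"ax":0,"ay":0,"az":0},
    {"fingers":45,"x":0,"y":0,"z":3,"ax":0,"ay":0,"az":0},
    {"fingers":45,"x":0,"y":0,"z":3,"ax":0,"ay":0,"az":0},
    {"fingers":45,"x":0,"y":0,"z":3,"ax":0,"ay":0,"az":0},
    {"fingers":45,"x":0,"y":0,"z":0,"ax":0,"ay":0,"az":0},
  ],
  force=60,
)

```text
t: 7.8
eef_pos: [0.5146, -0.0221, -0.0105]
tool_rot: [-0.0, 0.903, 0.43, -0.0]
contact_force: [0.1, 0.5, -0.4]
gripper_width: 0.532
grasp_force: 0.0
```

>>> jog_arm(
  rows=[
    {"fingers":40,"x":0,"y":0,"z":0,"ax":0,"ay":0,"az":0},
    {"fingers":30,"x":0,"y":0,"z":0,"ax":0,"ay":0,"az":0},
    {"fingers":15,"x":0,"y":0,"z":0,"ax":0,"ay":0,"az":0},
    {"fingers":10,"x":0,"y":0,"z":0,"ax":0,"ay":0,"az":0},
    {"fingers":10,"x":0,"y":0,"z":0,"ax":0,"ay":0,"az":0},
    {"fingers":10,"x":0,"y":0,"z":0,"ax":0,"ay":0,"az":0},
    {"fingers":10,"x":0,"y":0,"z":0,"ax":0,"ay":0,"az":0},
    {"fingers":10,"x":0,"y":0,"z":0,"ax":0,"ay":0,"az":0},
  ],
  force=60,
)

```text
t: 8.6
eef_pos: [0.5152, -0.0221, -0.0095]
tool_rot: [0.0, 0.903, 0.43, 0.0]
contact_force: [-0.8, -0.4, 4.8]
gripper_width: 0.259
grasp_force: 59.4
```

>>> jog_arm(
  rows=[
    {"fingers":45,"x":0,"y":0,"z":0,"ax":0,"ay":0,"az":0},
    {"fingers":45,"x":0,"y":0,"z":0,"ax":0,"ay":0,"az":0},
    {"fingers":45,"x":0,"y":0,"z":0,"ax":0,"ay":0,"az":0},
    {"fingers":45,"x":0,"y":0,"z":0,"ax":0,"ay":0,"az":0},
    {"fingers":45,"x":0,"y":0,"z":2,"ax":0,"ay":0,"az":0},
    {"fingers":45,"x":0,"y":0,"z":2,"ax":0,"ay":0,"az":0},
    {"fingers":45,"x":0,"y":0,"z":2,"ax":0,"ay":0,"az":0},
    {"fingers":45,"x":0,"y":0,"z":0,"ax":0,"ay":0,"az":0},
  ],
  force=60,
)

```text
t: 9.4
eef_pos: [0.5148, -0.0222, -0.0163]
tool_rot: [-0.0, 0.903, 0.43, -0.0]
contact_force: [0.1, 0.0, -0.2]
gripper_width: 0.527
grasp_force: 0.0
```

>>> jog_arm(
  rows=[
    {"fingers":40,"x":0,"y":0,"z":0,"ax":0,"ay":0,"az":0},
    {"fingers":30,"x":0,"y":0,"z":0,"ax":0,"ay":0,"az":0},
    {"fingers":15,"x":0,"y":0,"z":0,"ax":0,"ay":0,"az":0},
    {"fingers":10,"x":0,"y":0,"z":0,"ax":0,"ay":0,"az":0},
    {"fingers":10,"x":0,"y":0,"z":0,"ax":0,"ay":0,"az":0},
    {"fingers":10,"x":0,"y":0,"z":0,"ax":0,"ay":0,"az":0},
    {"fingers":10,"x":0,"y":0,"z":0,"ax":0,"ay":0,"az":0},
    {"fingers":10,"x":0,"y":0,"z":0,"ax":0,"ay":0,"az":0},
  ],
  force=60,
)

```text
t: 10.2
eef_pos: [0.5152, -0.0222, -0.0156]
tool_rot: [0.0, 0.903, 0.43, 0.0]
contact_force: [-0.7, 0.2, 4.4]
gripper_width: 0.265
grasp_force: 59.7
```

```bash
cat >> d.py <<'E'
def forkpix():
    "blue pixels in scene/top near dock: bounding info"
    for n in("top","scene"):
        d=cam(n);hsv=cv2.cvtColor(d["pixels"],cv2.COLOR_RGB2HSV);m=cv2.inRange(hsv,(100,120,60),(120,255,255))
        pl=np.zeros_like(m);c=proj(d,[[.70,.23,.02],[.69,-.17,.02],[.43,-.17,.02],[.43,.23,.02]])
        cv2.fillPoly(pl,[c.astype(np.int32)],255);v,u=np.nonzero(m&pl)
        W=ray(d,np.c_[u,v],.03)[:,:2];print(n,len(u),"max along",end=" ")
        for a in(50.9,40,62,88.7):
            e=np.array([np.cos(np.radians(a)),np.sin(np.radians(a))]);s=W@e;top=W[s>np.percentile(s,97)].mean(0);print(a,top.round(4),round(s.max(),4),end="; ")
        print()
        if n=="top":
            # main axis from the straight part of the fork side: use minAreaRect
            print("rect",cv2.minAreaRect((W*1e3).astype(np.float32)))
E
python3 -c "
from d import *
to(None);forkpix()"
```

```text
t 10.2 pos [ 0.5152 -0.0222 -0.0156] yaw 50.93 tilt [ 4.e-04 -1.e-04 -1.e+00] F [-0.7  0.2  4.4] Tq [0.1  0.3  0.02] w 22.6 gf 59.7 q7 -1.08
top 102 max along 50.9 [0.6011 0.0838] 0.4452; 40 [0.6061 0.0791] 0.5181; 62 [0.5899 0.0918] 0.3599; 88.7 [0.5899 0.0918] 0.1066; 
rect ((579.7728881835938, 58.02696228027344), (68.79497528076172, 31.46055793762207), 50.33656311035156)
scene 350 max along 50.9 [0.6043 0.0864] 0.4526; 40 [0.6075 0.0836] 0.527; 62 [0.5993 0.0893] 0.3645; 88.7 [0.5938 0.0912] 0.1076;
```

>>> jog_arm(
  rows=[
    {"fingers":10,"x":5,"y":0,"z":0,"ax":0,"ay":0,"az":0},
    {"fingers":10,"x":9,"y":0,"z":0,"ax":0,"ay":0,"az":0},
    {"fingers":10,"x":10,"y":0,"z":0,"ax":0,"ay":0,"az":0},
    {"fingers":10,"x":10,"y":0,"z":0,"ax":0,"ay":0,"az":0},
    {"fingers":10,"x":10,"y":0,"z":0,"ax":0,"ay":0,"az":0},
    {"fingers":10,"x":8,"y":0,"z":0,"ax":0,"ay":0,"az":0},
    {"fingers":10,"x":4,"y":0,"z":0,"ax":0,"ay":0,"az":0},
    {"fingers":10,"x":0,"y":0,"z":0,"ax":0,"ay":0,"az":0},
  ],
  force=60,
)

```text
t: 11.1
eef_pos: [0.5503, 0.0203, -0.0156]
tool_rot: [0.001, 0.903, 0.43, -0.001]
contact_force: [-2.3, -2.5, 7.6]
gripper_width: 0.259
grasp_force: 60.0
```

```bash
python3 - <<'E'
from d import *
to(None);forkpix()
d=cam("top");crop(d,195,120,80,60,10,"pics/t5.png")
E
```

```text
t 11.1 pos [ 0.5503  0.0203 -0.0156] yaw 50.89 tilt [-6.0e-04 -1.6e-03 -1.0e+00] F [-2.3 -2.5  7.6] Tq [-0.47  0.45 -0.02] w 22.2 gf 60.0 q7 -1.14
top 65 max along 50.9 [0.6379 0.1261] 0.5002; 40 [0.6478 0.1167] 0.5723; 62 [0.6251 0.1354] 0.4137; 88.7 [0.6251 0.1354] 0.1496; 
rect ((626.9727172851562, 111.49348449707031), (41.28602600097656, 33.744876861572266), 60.73502731323242)
scene 352 max along 50.9 [0.6427 0.1233] 0.5058; 40 [0.6457 0.1205] 0.5796; 62 [0.6381 0.126 ] 0.4149; 88.7 [0.6247 0.1303] 0.1502;
```

View pics/t5.png

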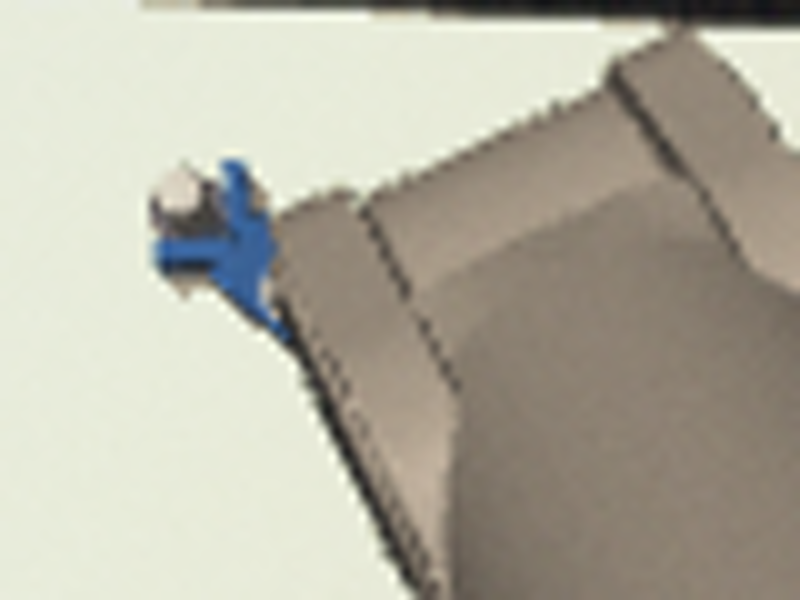

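The fork opening at (220,235) faces the post at (185,200) squarely, about 5–8 mm short. I'll raise the tool slightly to unload the plate and creep on.

>>> jog_arm(
  rows=[
    {"fingers":10,"x":0,"y":0,"z":-0.5,"ax":0,"ay":0,"az":0},
    {"fingers":10,"x":1,"y":0,"z":0,"ax":0,"ay":0,"az":0},
    {"fingers":10,"x":1,"y":0,"z":0,"ax":0,"ay":0,"az":0},
    {"fingers":10,"x":1,"y":0,"z":0,"ax":0,"ay":0,"az":0},
    {"fingers":10,"x":1,"y":0,"z":0,"ax":0,"ay":0,"az":0},
    {"fingers":10,"x":0.5,"y":0,"z":0,"ax":0,"ay":0,"az":0},
    {"fingers":10,"x":0,"y":0,"z":0,"ax":0,"ay":0,"az":0},
    {"fingers":10,"x":0,"y":0,"z":0,"ax":0,"ay":0,"az":0},
  ],
  force=60,
)

```text
t: 12.05
eef_pos: [0.5533, 0.0253, -0.0155]
tool_rot: [-0.0, 0.903, 0.43, 0.0]
contact_force: [0.7, -0.1, -1.9]
gripper_width: 0.261
grasp_force: 58.9
```

```bash
python3 -c "
from d import *
to(None)"
```

```text
t 12.05 pos [ 0.5533  0.0253 -0.0155] yaw 50.94 tilt [ 3.e-04  6.e-04 -1.e+00] F [ 0.7 -0.1 -1.9] Tq [-0.02  0.05 -0.  ] w 22.3 gf 58.9 q7 -1.15
```

>>> jog_arm(
  rows=[
    {"fingers":10,"x":0.3,"y":0,"z":0,"ax":0,"ay":0,"az":0},
    {"fingers":10,"x":0.3,"y":0,"z":0,"ax":0,"ay":0,"az":0},
    {"fingers":10,"x":0.2,"y":0,"z":0,"ax":0,"ay":0,"az":0},
    {"fingers":10,"x":0.2,"y":0,"z":0,"ax":0,"ay":0,"az":0},
    {"fingers":10,"x":0,"y":0,"z":0,"ax":0,"ay":0,"az":0},
    {"fingers":10,"x":0,"y":0,"z":0,"ax":0,"ay":0,"az":0},
    {"fingers":10,"x":0,"y":0,"z":0,"ax":0,"ay":0,"az":0},
    {"fingers":10,"x":0,"y":0,"z":0,"ax":0,"ay":0,"az":0},
  ],
  force=60,
)

```text
t: 12.85
eef_pos: [0.5538, 0.0256, -0.0154]
tool_rot: [0.0, 0.903, 0.43, 0.0]
contact_force: [-0.6, -0.3, -2.1]
gripper_width: 0.261
grasp_force: 58.8
```

>>> jog_arm(
  rows=[
    {"fingers":10,"x":0.3,"y":0,"z":0,"ax":0,"ay":0,"az":0},
    {"fingers":10,"x":0.3,"y":0,"z":0,"ax":0,"ay":0,"az":0},
    {"fingers":10,"x":0.3,"y":0,"z":0,"ax":0,"ay":0,"az":0},
    {"fingers":10,"x":0.3,"y":0,"z":0,"ax":0,"ay":0,"az":0},
    {"fingers":10,"x":0.3,"y":0,"z":0,"ax":0,"ay":0,"az":0},
    {"fingers":10,"x":0,"y":0,"z":0,"ax":0,"ay":0,"az":0},
    {"fingers":10,"x":0,"y":0,"z":0,"ax":0,"ay":0,"az":0},
    {"fingers":10,"x":0,"y":0,"z":0,"ax":0,"ay":0,"az":0},
  ],
  force=60,
)

```text
t: 13.65
eef_pos: [0.5543, 0.026, -0.0155]
tool_rot: [0.0, 0.903, 0.43, -0.001]
contact_force: [-1.8, -4.4, -1.3]
gripper_width: 0.256
grasp_force: 59.0
```

>>> jog_arm(
  rows=[
    {"fingers":10,"x":0.3,"y":0,"z":0,"ax":0,"ay":0,"az":0},
    {"fingers":10,"x":0.3,"y":0,"z":0,"ax":0,"ay":0,"az":0},
    {"fingers":10,"x":0,"y":0,"z":0,"ax":0,"ay":0,"az":0},
    {"fingers":10,"x":0,"y":0,"z":0,"ax":0,"ay":0,"az":0},
    {"fingers":10,"x":0,"y":0,"z":0,"ax":0,"ay":0,"az":0},
    {"fingers":10,"x":0,"y":0,"z":0,"ax":0,"ay":0,"az":0},
    {"fingers":10,"x":0,"y":0,"z":0,"ax":0,"ay":0,"az":0},
    {"fingers":10,"x":0,"y":0,"z":0,"ax":0,"ay":0,"az":0},
  ],
  force=60,
)

```text
t: 14.45
eef_pos: [0.5543, 0.026, -0.0155]
tool_rot: [0.0, 0.903, 0.43, -0.001]
contact_force: [-3.9, -4.9, 0.6]
gripper_width: 0.265
grasp_force: 59.2
```

```bash
cat >> d.py <<'E'
def tf():
    a=[]
    for i in range(1):
        o,M,y=st();a.append(np.r_[o["contact_force"]@M,o["torque"]@M])
    print("F tool",np.mean(a,0).round(2))
E
python3 -c "
from d import *
to(None);tf();forkpix()"
```

```text
t 14.45 pos [ 0.5543  0.026  -0.0155] yaw 50.87 tilt [-0.0016 -0.0015 -1.    ] F [-3.9 -4.9  0.6] Tq [-1.17  0.76 -0.13] w 22.6 gf 59.2 q7 -1.15
F tool [-6.28  0.12 -0.61 -0.15 -1.39  0.13]
top 58 max along 50.9 [0.6405 0.1316] 0.5062; 40 [0.6505 0.1222] 0.578; 62 [0.6278 0.141 ] 0.4199; 88.7 [0.6278 0.141 ] 0.1552; 
rect ((628.3692016601562, 118.50498962402344), (35.76468276977539, 31.53194236755371), 50.5212516784668)
scene 341 max along 50.9 [0.6501 0.1294] 0.5141; 40 [0.6536 0.1259] 0.5876; 62 [0.6427 0.1342] 0.425; 88.7 [0.6332 0.1361] 0.1562;
```

Pure axial press of 6.3 N, so the fork is seated on both prongs. Now the swing about the post (L ≈ 135 mm).

>>> jog_arm(
  rows=[
    {"fingers":10,"x":0.01,"y":1.18,"z":0,"ax":0,"ay":0,"az":-0.5},
    {"fingers":10,"x":0.02,"y":2.36,"z":0,"ax":0,"ay":0,"az":-1},
    {"fingers":10,"x":0.05,"y":3.53,"z":0,"ax":0,"ay":0,"az":-1.5},
    {"fingers":10,"x":0.05,"y":3.53,"z":0,"ax":0,"ay":0,"az":-1.5},
    {"fingers":10,"x":0.05,"y":3.53,"z":0,"ax":0,"ay":0,"az":-1.5},
    {"fingers":10,"x":0.05,"y":3.53,"z":0,"ax":0,"ay":0,"az":-1.5},
    {"fingers":10,"x":0.02,"y":2.36,"z":0,"ax":0,"ay":0,"az":-1},
    {"fingers":10,"x":0,"y":0,"z":0,"ax":0,"ay":0,"az":0},
  ],
  force=60,
)

```text
t: 15.35
eef_pos: [0.5713, 0.0142, -0.0155]
tool_rot: [0.0, 0.869, 0.495, -0.001]
contact_force: [-2.0, -6.5, 0.4]
gripper_width: 0.262
grasp_force: 59.1
```

```bash
python3 -c "
from d import *
to(None);tf()"
```

```text
t 15.35 pos [ 0.5713  0.0142 -0.0155] yaw 59.4 tilt [-9.0e-04 -1.6e-03 -1.0e+00] F [-2.  -6.5  0.4] Tq [-1.25  0.6   0.01] w 22.4 gf 59.1 q7 -1.0
F tool [-6.66  1.56 -0.36 -0.12 -1.38 -0.01]
```

>>> jog_arm(
  rows=[
    {"fingers":10,"x":0.02,"y":2.36,"z":0,"ax":0,"ay":0,"az":-1},
    {"fingers":10,"x":0.05,"y":3.53,"z":0,"ax":0,"ay":0,"az":-1.5},
    {"fingers":10,"x":0.05,"y":3.53,"z":0,"ax":0,"ay":0,"az":-1.5},
    {"fingers":10,"x":0.05,"y":3.53,"z":0,"ax":0,"ay":0,"az":-1.5},
    {"fingers":10,"x":0.05,"y":3.53,"z":0,"ax":0,"ay":0,"az":-1.5},
    {"fingers":10,"x":0.05,"y":3.53,"z":0,"ax":0,"ay":0,"az":-1.5},
    {"fingers":10,"x":0.05,"y":3.53,"z":0,"ax":0,"ay":0,"az":-1.5},
    {"fingers":10,"x":0.02,"y":2.36,"z":0,"ax":0,"ay":0,"az":-1},
  ],
  force=60,
)

```text
t: 16.15
eef_pos: [0.5949, 0.0031, -0.0155]
tool_rot: [0.001, 0.817, 0.577, -0.001]
contact_force: [-3.1, -7.0, 0.3]
gripper_width: 0.261
grasp_force: 59.1
```

```bash
python3 -c "
from d import *
to(None);tf()"
```

```text
t 16.15 pos [ 0.5949  0.0031 -0.0155] yaw 70.42 tilt [-7.0e-04 -1.8e-03 -1.0e+00] F [-3.1 -7.   0.3] Tq [-1.32  0.55 -0.07] w 22.3 gf 59.1 q7 -0.81
F tool [-7.63 -0.56 -0.28  0.08 -1.43  0.07]
```

>>> jog_arm(
  rows=[
    {"fingers":10,"x":0.02,"y":2.36,"z":0,"ax":0,"ay":0,"az":-1},
    {"fingers":10,"x":0.02,"y":2.36,"z":0,"ax":0,"ay":0,"az":-1},
    {"fingers":10,"x":0.02,"y":2.36,"z":0,"ax":0,"ay":0,"az":-1},
    {"fingers":10,"x":0.02,"y":2.36,"z":0,"ax":0,"ay":0,"az":-1},
    {"fingers":10,"x":0.02,"y":2.36,"z":0,"ax":0,"ay":0,"az":-1},
    {"fingers":10,"x":0.02,"y":2.36,"z":0,"ax":0,"ay":0,"az":-1},
    {"fingers":10,"x":0.02,"y":2.36,"z":0,"ax":0,"ay":0,"az":-1},
    {"fingers":10,"x":0.02,"y":2.36,"z":0,"ax":0,"ay":0,"az":-1},
  ],
  force=60,
)

```text
t: 16.95
eef_pos: [0.6122, -0.0018, -0.0155]
tool_rot: [-0.0, 0.775, 0.632, -0.002]
contact_force: [-9.0, -4.3, 6.7]
gripper_width: 0.264
grasp_force: 60.1
```

```bash
python3 -c "
from d import *
to(None);tf()"
```

```text
t 16.95 pos [ 0.6122 -0.0018 -0.0155] yaw 78.37 tilt [-0.0024 -0.0018 -1.    ] F [-9.  -4.3  6.7] Tq [-1.    1.76 -0.56] w 22.5 gf 60.1 q7 -0.68
F tool [-6.08 -7.96 -6.7   1.52 -1.34  0.56]
```

>>> jog_arm(
  rows=[
    {"fingers":10,"x":0.01,"y":1.65,"z":0,"ax":0,"ay":0,"az":-0.7},
    {"fingers":10,"x":0.01,"y":1.65,"z":0,"ax":0,"ay":0,"az":-0.7},
    {"fingers":10,"x":0.01,"y":1.65,"z":0,"ax":0,"ay":0,"az":-0.7},
    {"fingers":10,"x":0.01,"y":1.65,"z":0,"ax":0,"ay":0,"az":-0.7},
    {"fingers":10,"x":0.01,"y":1.65,"z":0,"ax":0,"ay":0,"az":-0.7},
    {"fingers":10,"x":0,"y":0,"z":0,"ax":0,"ay":0,"az":0},
    {"fingers":10,"x":0,"y":0,"z":0,"ax":0,"ay":0,"az":0},
    {"fingers":10,"x":0,"y":0,"z":0,"ax":0,"ay":0,"az":0},
  ],
  force=60,
)

```text
t: 17.75
eef_pos: [0.6217, -0.0034, -0.0155]
tool_rot: [0.001, 0.755, 0.655, -0.0]
contact_force: [-1.2, -5.3, -1.9]
gripper_width: 0.265
grasp_force: 59.0
```

```bash
python3 -c "
from d import *
to(None);tf()"
```

```text
t 17.75 pos [ 0.6217 -0.0034 -0.0155] yaw 81.87 tilt [ 4.0e-04 -1.8e-03 -1.0e+00] F [-1.2 -5.3 -1.9] Tq [-1.25  0.2   0.04] w 22.7 gf 59.0 q7 -0.62
F tool [-5.46 -0.43  1.9   0.02 -1.26 -0.04]
```

>>> jog_arm(
  rows=[
    {"fingers":10,"x":0.01,"y":1.65,"z":0,"ax":0,"ay":0,"az":-0.7},
    {"fingers":10,"x":0.01,"y":1.65,"z":0,"ax":0,"ay":0,"az":-0.7},
    {"fingers":10,"x":0.01,"y":1.65,"z":0,"ax":0,"ay":0,"az":-0.7},
    {"fingers":10,"x":0.01,"y":1.65,"z":0,"ax":0,"ay":0,"az":-0.7},
    {"fingers":10,"x":0.01,"y":1.65,"z":0,"ax":0,"ay":0,"az":-0.7},
    {"fingers":10,"x":0.01,"y":1.65,"z":0,"ax":0,"ay":0,"az":-0.7},
    {"fingers":10,"x":0,"y":0,"z":0,"ax":0,"ay":0,"az":0},
    {"fingers":10,"x":0,"y":0,"z":0,"ax":0,"ay":0,"az":0},
  ],
  force=60,
)

```text
t: 18.55
eef_pos: [0.6316, -0.0045, -0.0155]
tool_rot: [0.001, 0.731, 0.682, -0.0]
contact_force: [-1.3, -5.2, -1.5]
gripper_width: 0.263
grasp_force: 59.0
```

```bash
python3 -c "
from d import *
to(None);tf()"
```

```text
t 18.55 pos [ 0.6316 -0.0045 -0.0155] yaw 86.07 tilt [ 5.0e-04 -1.8e-03 -1.0e+00] F [-1.3 -5.2 -1.5] Tq [-1.19  0.22  0.03] w 22.5 gf 59.0 q7 -0.55
F tool [-5.3  -0.91  1.5   0.14 -1.2  -0.03]
```

>>> jog_arm(
  rows=[
    {"fingers":10,"x":0,"y":0.71,"z":0,"ax":0,"ay":0,"az":-0.3},
    {"fingers":10,"x":0,"y":0.71,"z":0,"ax":0,"ay":0,"az":-0.3},
    {"fingers":10,"x":0,"y":0.71,"z":0,"ax":0,"ay":0,"az":-0.3},
    {"fingers":10,"x":0,"y":0.71,"z":0,"ax":0,"ay":0,"az":-0.3},
    {"fingers":10,"x":0,"y":0.71,"z":0,"ax":0,"ay":0,"az":-0.3},
    {"fingers":10,"x":0,"y":0,"z":0,"ax":0,"ay":0,"az":0},
    {"fingers":10,"x":0,"y":0,"z":0,"ax":0,"ay":0,"az":0},
    {"fingers":10,"x":0,"y":0,"z":0,"ax":0,"ay":0,"az":0},
  ],
  force=60,
)

```text
t: 19.35
eef_pos: [0.6359, -0.0047, -0.0154]
tool_rot: [0.001, 0.722, 0.692, 0.0]
contact_force: [1.2, -6.4, -3.6]
gripper_width: 0.264
grasp_force: 58.9
```

```bash
python3 -c "
from d import *
to(None);tf()"
```

```text
t 19.35 pos [ 0.6359 -0.0047 -0.0154] yaw 87.62 tilt [ 0.0019 -0.0018 -1.    ] F [ 1.2 -6.4 -3.6] Tq [-1.24 -0.2   0.36] w 22.5 gf 58.9 q7 -0.52
F tool [-6.34  1.42  3.61 -0.25 -1.23 -0.36]
```

>>> jog_arm(
  rows=[
    {"fingers":10,"x":0,"y":0.47,"z":0,"ax":0,"ay":0,"az":-0.2},
    {"fingers":10,"x":0,"y":0.47,"z":0,"ax":0,"ay":0,"az":-0.2},
    {"fingers":10,"x":0,"y":0.47,"z":0,"ax":0,"ay":0,"az":-0.2},
    {"fingers":10,"x":0,"y":0,"z":0,"ax":0,"ay":0,"az":0},
    {"fingers":10,"x":0,"y":0,"z":0,"ax":0,"ay":0,"az":0},
    {"fingers":10,"x":0,"y":0,"z":0,"ax":0,"ay":0,"az":0},
    {"fingers":10,"x":0,"y":0,"z":0,"ax":0,"ay":0,"az":0},
    {"fingers":10,"x":0,"y":0,"z":0,"ax":0,"ay":0,"az":0},
  ],
  force=60,
)

```text
t: 20.15
eef_pos: [0.6378, -0.0047, -0.0153]
tool_rot: [0.002, 0.718, 0.696, 0.0]
contact_force: [1.6, -5.8, -4.3]
gripper_width: 0.265
grasp_force: 59.0
```

```bash
python3 -c "
from d import *
to(None);tf()"
```

```text
t 20.15 pos [ 0.6378 -0.0047 -0.0153] yaw 88.25 tilt [ 0.0029 -0.0019 -1.    ] F [ 1.6 -5.8 -4.3] Tq [-1.34 -0.45  0.49] w 22.6 gf 59.0 q7 -0.51
F tool [-5.77  1.78  4.36 -0.49 -1.32 -0.49]
```

>>> jog_arm(
  rows=[
    {"fingers":10,"x":0,"y":0.35,"z":0,"ax":0,"ay":0,"az":-0.15},
    {"fingers":10,"x":0,"y":0.35,"z":0,"ax":0,"ay":0,"az":-0.15},
    {"fingers":10,"x":0,"y":0.35,"z":0,"ax":0,"ay":0,"az":-0.15},
    {"fingers":10,"x":0,"y":0,"z":0,"ax":0,"ay":0,"az":0},
    {"fingers":10,"x":0,"y":0,"z":0,"ax":0,"ay":0,"az":0},
    {"fingers":10,"x":0,"y":0,"z":0,"ax":0,"ay":0,"az":0},
    {"fingers":10,"x":0,"y":0,"z":0,"ax":0,"ay":0,"az":0},
    {"fingers":10,"x":0,"y":0,"z":0,"ax":0,"ay":0,"az":0},
  ],
  force=60,
)

```text
t: 20.95
eef_pos: [0.6377, -0.0048, -0.0153]
tool_rot: [0.001, 0.716, 0.699, -0.0]
contact_force: [-1.4, -5.2, -1.5]
gripper_width: 0.268
grasp_force: 59.4
```

```bash
python3 -c "
from d import *
to(None);tf()"
```

```text
t 20.95 pos [ 0.6377 -0.0048 -0.0153] yaw 88.63 tilt [ 8.0e-04 -1.9e-03 -1.0e+00] F [-1.4 -5.2 -1.5] Tq [-1.22  0.16  0.09] w 22.8 gf 59.4 q7 -0.51
F tool [-5.2  -1.29  1.48  0.13 -1.23 -0.09]
```

>>> jog_arm(
  rows=[
    {"fingers":10,"x":0,"y":0.3,"z":0,"ax":0,"ay":0,"az":0},
    {"fingers":10,"x":0,"y":0.3,"z":0,"ax":0,"ay":0,"az":0},
    {"fingers":10,"x":0,"y":0.2,"z":0,"ax":0,"ay":0,"az":0},
    {"fingers":10,"x":0,"y":0,"z":0,"ax":0,"ay":0,"az":0},
    {"fingers":10,"x":0,"y":0,"z":0,"ax":0,"ay":0,"az":0},
    {"fingers":10,"x":0,"y":0,"z":0,"ax":0,"ay":0,"az":0},
    {"fingers":10,"x":0,"y":0,"z":0,"ax":0,"ay":0,"az":0},
    {"fingers":10,"x":0,"y":0,"z":0,"ax":0,"ay":0,"az":0},
  ],
  force=60,
)

```text
t: 21.75
eef_pos: [0.6377, -0.0048, -0.0153]
tool_rot: [0.001, 0.716, 0.699, -0.001]
contact_force: [-2.5, -5.5, 0.9]
gripper_width: 0.263
grasp_force: 59.6
```

```bash
cat >> d.py <<'E'
def stop():
    o,M,y=st();F=-o["contact_force"];m=-o["torque"][2];print("stop est",round((.135*F[0]+m+.7)/.19,1))
E
python3 -c "
from d import *
to(None);tf();stop()"
```

```text
t 21.75 pos [ 0.6377 -0.0048 -0.0153] yaw 88.63 tilt [-7.0e-04 -2.2e-03 -1.0e+00] F [-2.5 -5.5  0.9] Tq [-1.25  0.68  0.04] w 22.5 gf 59.6 q7 -0.51
F tool [-5.58 -2.36 -0.91  0.65 -1.27 -0.04]
stop est 5.2
```

>>> jog_arm(
  rows=[
    {"fingers":10,"x":0,"y":0.4,"z":0,"ax":0,"ay":0,"az":0},
    {"fingers":10,"x":0,"y":0.4,"z":0,"ax":0,"ay":0,"az":0},
    {"fingers":10,"x":0,"y":0.4,"z":0,"ax":0,"ay":0,"az":0},
    {"fingers":10,"x":0,"y":0.4,"z":0,"ax":0,"ay":0,"az":0},
    {"fingers":10,"x":0,"y":0.4,"z":0,"ax":0,"ay":0,"az":0},
    {"fingers":10,"x":0,"y":0,"z":0,"ax":0,"ay":0,"az":0},
    {"fingers":10,"x":0,"y":0,"z":0,"ax":0,"ay":0,"az":0},
    {"fingers":10,"x":0,"y":0,"z":0,"ax":0,"ay":0,"az":0},
  ],
  force=60,
)

```text
t: 22.55
eef_pos: [0.6376, -0.0048, -0.0154]
tool_rot: [-0.0, 0.715, 0.699, -0.003]
contact_force: [-9.6, -6.2, 7.3]
gripper_width: 0.261
grasp_force: 60.3
```

```bash
python3 -c "
from d import *
to(None);tf();stop()"
```

```text
t 22.55 pos [ 0.6376 -0.0048 -0.0154] yaw 88.64 tilt [-0.0045 -0.003  -1.    ] F [-9.6 -6.2  7.3] Tq [-1.19  1.95  0.08] w 22.3 gf 60.3 q7 -0.51
F tool [-6.42 -9.5  -7.22  1.92 -1.23 -0.08]
stop est 10.1
```

>>> jog_arm(
  rows=[
    {"fingers":10,"x":0,"y":0.4,"z":0,"ax":0,"ay":0,"az":0},
    {"fingers":10,"x":0,"y":0.4,"z":0,"ax":0,"ay":0,"az":0},
    {"fingers":10,"x":0,"y":0.4,"z":0,"ax":0,"ay":0,"az":0},
    {"fingers":10,"x":0,"y":0.4,"z":0,"ax":0,"ay":0,"az":0},
    {"fingers":10,"x":0,"y":0.4,"z":0,"ax":0,"ay":0,"az":0},
    {"fingers":10,"x":0,"y":0,"z":0,"ax":0,"ay":0,"az":0},
    {"fingers":10,"x":0,"y":0,"z":0,"ax":0,"ay":0,"az":0},
    {"fingers":10,"x":0,"y":0,"z":0,"ax":0,"ay":0,"az":0},
  ],
  force=60,
)

```text
t: 23.35
eef_pos: [0.6376, -0.0048, -0.0155]
tool_rot: [-0.002, 0.715, 0.699, -0.004]
contact_force: [-16.1, -5.7, 12.7]
gripper_width: 0.26
grasp_force: 61.0
```

```bash
python3 -c "
from d import *
to(None);tf();stop()"
```

```text
t 23.35 pos [ 0.6376 -0.0048 -0.0155] yaw 88.65 tilt [-0.0082 -0.0037 -1.    ] F [-16.1  -5.7  12.7] Tq [-1.21  3.04  0.03] w 22.2 gf 61.0 q7 -0.5
F tool [ -6.17 -16.06 -12.57   3.01  -1.28  -0.03]
stop est 15.0
```

>>> jog_arm(
  rows=[
    {"fingers":10,"x":0,"y":0.4,"z":0,"ax":0,"ay":0,"az":0},
    {"fingers":10,"x":0,"y":0.4,"z":0,"ax":0,"ay":0,"az":0},
    {"fingers":10,"x":0,"y":0.4,"z":0,"ax":0,"ay":0,"az":0},
    {"fingers":10,"x":0,"y":0,"z":0,"ax":0,"ay":0,"az":0},
    {"fingers":10,"x":0,"y":0,"z":0,"ax":0,"ay":0,"az":0},
    {"fingers":10,"x":0,"y":0,"z":0,"ax":0,"ay":0,"az":0},
    {"fingers":10,"x":0,"y":0,"z":0,"ax":0,"ay":0,"az":0},
    {"fingers":10,"x":0,"y":0,"z":0,"ax":0,"ay":0,"az":0},
  ],
  force=60,
)

```text
t: 24.15
eef_pos: [0.6375, -0.0049, -0.0155]
tool_rot: [-0.002, 0.715, 0.699, -0.005]
contact_force: [-19.4, -5.6, 16.4]
gripper_width: 0.263
grasp_force: 61.4
```

```bash
python3 -c "
from d import *
to(None);tf();stop()"
```

```text
t 24.15 pos [ 0.6375 -0.0049 -0.0155] yaw 88.65 tilt [-0.0106 -0.0042 -0.9999] F [-19.4  -5.6  16.4] Tq [-1.3   3.83 -0.02] w 22.5 gf 61.4 q7 -0.5
F tool [-6.090e+00 -1.943e+01 -1.617e+01  3.800e+00 -1.390e+00  1.000e-02]
stop est 17.6
```

>>> jog_arm(
  rows=[
    {"fingers":10,"x":0,"y":0.2,"z":-0.3,"ax":0,"ay":0,"az":0},
    {"fingers":10,"x":0,"y":0.2,"z":-0.3,"ax":0,"ay":0,"az":0},
    {"fingers":10,"x":0,"y":0,"z":0,"ax":0,"ay":0,"az":0},
    {"fingers":10,"x":0,"y":0,"z":0,"ax":0,"ay":0,"az":0},
    {"fingers":10,"x":0,"y":0,"z":0,"ax":0,"ay":0,"az":0},
    {"fingers":10,"x":0,"y":0,"z":0,"ax":0,"ay":0,"az":0},
    {"fingers":10,"x":0,"y":0,"z":0,"ax":0,"ay":0,"az":0},
    {"fingers":10,"x":0,"y":0,"z":0,"ax":0,"ay":0,"az":0},
  ],
  force=60,
)

```text
t: 24.95
eef_pos: [0.6375, -0.0048, -0.0155]
tool_rot: [-0.003, 0.715, 0.699, -0.005]
contact_force: [-18.8, -5.9, 12.0]
gripper_width: 0.261
grasp_force: 61.0
```

```bash
python3 -c "
from d import *
to(None);tf();stop()"
```

```text
t 24.95 pos [ 0.6375 -0.0048 -0.0155] yaw 88.66 tilt [-0.0113 -0.004  -0.9999] F [-18.8  -5.9  12. ] Tq [-1.13  3.78 -0.02] w 22.3 gf 61.0 q7 -0.5
F tool [-6.370e+00 -1.875e+01 -1.173e+01  3.750e+00 -1.210e+00  1.000e-02]
stop est 17.1
```

>>> jog_arm(
  rows=[
    {"fingers":10,"x":0,"y":0.3,"z":-0.2,"ax":0,"ay":0,"az":0},
    {"fingers":10,"x":0,"y":0.3,"z":-0.2,"ax":0,"ay":0,"az":0},
    {"fingers":10,"x":0,"y":0.2,"z":0,"ax":0,"ay":0,"az":0},
    {"fingers":10,"x":0,"y":0,"z":0,"ax":0,"ay":0,"az":0},
    {"fingers":10,"x":0,"y":0,"z":0,"ax":0,"ay":0,"az":0},
    {"fingers":10,"x":0,"y":0,"z":0,"ax":0,"ay":0,"az":0},
    {"fingers":10,"x":0,"y":0,"z":0,"ax":0,"ay":0,"az":0},
    {"fingers":10,"x":0,"y":0,"z":0,"ax":0,"ay":0,"az":0},
  ],
  force=60,
)

```text
t: 25.75
eef_pos: [0.6374, -0.0049, -0.0155]
tool_rot: [-0.003, 0.715, 0.699, -0.006]
contact_force: [-19.6, -6.4, 12.3]
gripper_width: 0.26
grasp_force: 61.0
```

```bash
python3 -c "
from d import *
to(None);tf();stop()"
```

```text
t 25.75 pos [ 0.6374 -0.0049 -0.0155] yaw 88.66 tilt [-0.0129 -0.0042 -0.9999] F [-19.6  -6.4  12.3] Tq [-1.15  3.98 -0.06] w 22.2 gf 61.0 q7 -0.5
F tool [ -6.93 -19.57 -12.01   3.96  -1.24   0.06]
stop est 17.9
```

>>> jog_arm(
  rows=[
    {"fingers":10,"x":0,"y":-0.7,"z":0.1,"ax":0,"ay":0,"az":0},
    {"fingers":10,"x":0,"y":-0.7,"z":0.1,"ax":0,"ay":0,"az":0},
    {"fingers":10,"x":0,"y":-0.7,"z":0.1,"ax":0,"ay":0,"az":0},
    {"fingers":10,"x":0,"y":-0.7,"z":0.2,"ax":0,"ay":0,"az":0},
    {"fingers":10,"x":0,"y":-0.7,"z":0.2,"ax":0,"ay":0,"az":0},
    {"fingers":10,"x":0,"y":-0.7,"z":0.2,"ax":0,"ay":0,"az":0},
    {"fingers":10,"x":0,"y":-0.7,"z":0,"ax":0,"ay":0,"az":0},
    {"fingers":10,"x":0,"y":0,"z":0,"ax":0,"ay":0,"az":0},
  ],
  force=60,
)

```text
t: 26.55
eef_pos: [0.6377, -0.0048, -0.0155]
tool_rot: [-0.0, 0.715, 0.699, -0.002]
contact_force: [-7.5, -5.9, 3.7]
gripper_width: 0.268
grasp_force: 60.0
```

```bash
python3 -c "
from d import *
to(None);tf();stop()"
```

```text
t 26.55 pos [ 0.6377 -0.0048 -0.0155] yaw 88.64 tilt [-0.0034 -0.0026 -1.    ] F [-7.5 -5.9  3.7] Tq [-1.2   1.53  0.07] w 22.9 gf 60.0 q7 -0.51
F tool [-6.11 -7.32 -3.64  1.5  -1.24 -0.07]
stop est 8.6
```

>>> jog_arm(
  rows=[
    {"fingers":10,"x":-0.2,"y":-0.5,"z":0,"ax":0,"ay":0,"az":0},
    {"fingers":10,"x":-0.2,"y":-0.4,"z":0,"ax":0,"ay":0,"az":0},
    {"fingers":20,"x":0,"y":0,"z":0,"ax":0,"ay":0,"az":0},
    {"fingers":26,"x":0,"y":0,"z":0,"ax":0,"ay":0,"az":0},
    {"fingers":32,"x":0,"y":0,"z":0,"ax":0,"ay":0,"az":0},
    {"fingers":38,"x":0,"y":0,"z":0,"ax":0,"ay":0,"az":0},
    {"fingers":45,"x":0,"y":0,"z":0,"ax":0,"ay":0,"az":0},
    {"fingers":45,"x":0,"y":0,"z":0,"ax":0,"ay":0,"az":0},
  ],
  force=20,
)

```text
t: 27.35
eef_pos: [0.639, -0.0028, -0.015]
tool_rot: [0.0, 0.715, 0.699, 0.001]
contact_force: [1.0, -0.6, 0.6]
gripper_width: 0.529
grasp_force: 0.0
```

```bash
python3 -c "
from d import *
to(None);tf()"
```

```text
t 27.35 pos [ 0.639  -0.0028 -0.015 ] yaw 88.7 tilt [ 9.e-04  5.e-04 -1.e+00] F [ 1.  -0.6  0.6] Tq [-0.03  0.04  0.02] w 45.1 gf 0.0 q7 -0.51
F tool [-0.63  0.97 -0.56  0.04 -0.03 -0.02]
```

Released cleanly. Next I retract upward.

>>> jog_arm(
  rows=[
    {"fingers":45,"x":0,"y":0,"z":-3,"ax":0,"ay":0,"az":0},
    {"fingers":45,"x":0,"y":0,"z":-8,"ax":0,"ay":0,"az":0},
    {"fingers":45,"x":0,"y":0,"z":-15,"ax":0,"ay":0,"az":0},
    {"fingers":45,"x":0,"y":0,"z":-25,"ax":0,"ay":0,"az":0},
    {"fingers":45,"x":0,"y":0,"z":-30,"ax":0,"ay":0,"az":0},
    {"fingers":45,"x":0,"y":0,"z":-30,"ax":0,"ay":0,"az":0},
    {"fingers":45,"x":0,"y":0,"z":-30,"ax":0,"ay":0,"az":0},
    {"fingers":45,"x":0,"y":0,"z":-20,"ax":0,"ay":0,"az":0},
  ],
  force=20,
)

```text
t: 28.15
eef_pos: [0.6397, -0.0029, 0.1497]
tool_rot: [0.001, 0.715, 0.699, 0.002]
contact_force: [0.2, 0.9, -0.8]
gripper_width: 0.527
grasp_force: 0.0
```

>>> jog_arm(
  rows=[
    {"fingers":45,"x":-40,"y":0,"z":0,"ax":0,"ay":0,"az":0},
    {"fingers":45,"x":-40,"y":0,"z":0,"ax":0,"ay":0,"az":0},
    {"fingers":45,"x":-40,"y":0,"z":0,"ax":0,"ay":0,"az":0},
    {"fingers":45,"x":-40,"y":0,"z":0,"ax":0,"ay":0,"az":0},
    {"fingers":45,"x":-40,"y":0,"z":0,"ax":0,"ay":0,"az":0},
    {"fingers":45,"x":-40,"y":0,"z":0,"ax":0,"ay":0,"az":0},
    {"fingers":45,"x":-40,"y":0,"z":0,"ax":0,"ay":0,"az":0},
    {"fingers":45,"x":0,"y":0,"z":0,"ax":0,"ay":0,"az":0},
  ],
  force=20,
)

```text
t: 28.95
eef_pos: [0.6302, -0.2925, 0.1466]
tool_rot: [0.002, 0.719, 0.695, -0.002]
contact_force: [-0.6, -0.5, -0.4]
gripper_width: 0.524
grasp_force: 0.0
```

```bash
python3 - <<'E'
from h import *
d=cam("top");crop(d,170,112,160,115,5,"pics/t6.png")
E
```

```text
(no output)
```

View pics/t6.png

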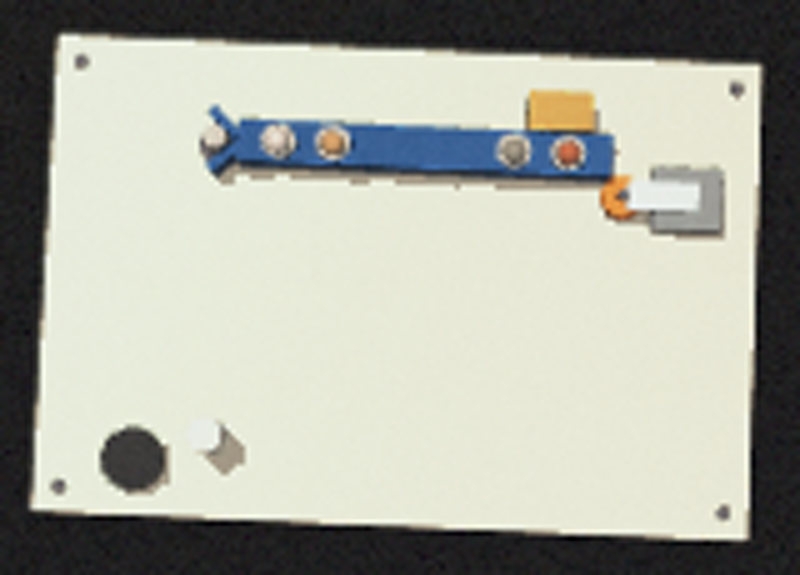

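The bar is home: its fork is on the post at (215,138), its far side is against the stop at (560,130), and the roller at (620,198) is behind its near corner. The bystanders on the plate haven't moved.

```bash
python3 -c "
from station import bot
print(bot.hand_in())"
```

```text
the job is handed in; nothing more can be done
None
```

I handed the job in at about 29 s; no verdict came back. The bar was seated on the post at about 6 N, swung past the roller and pressed on the stop at an estimated 18 N for over a second, then released; the last picture shows it held home by the roller.

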